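# Open the big dry-food dispenser's slide gate to its mark

### The arm

A 7-joint arm with a two-finger parallel gripper is mounted at the origin on the work surface. World frame = base frame: x ahead of the robot, y to its left, z up, the work surface at z = 0. Lengths are in m, angles in rad, forces in N, time in s.
With the tool pointing down it reaches from about 0.425 to 0.875 m from the base axis. Payload 9.9 kg.
Tool frame: the origin (TCP) lies on the centre line of the jaws, within the pads' length; the fingertips stand 14 mm ahead of it and the grasp point (between the pads) lies 5 mm behind it; z points along the fingers, y is the line along which they close (so a half turn about z gives the same grasp; the last joint's range is limited). The gripper opens to 85 mm and grips with 20 to 120 N. Pads are 22 mm wide; open, the fingers measure 114 mm over their backs; the gripper's body (76 mm by 85 mm) begins 54 mm behind the grasp point. The pads swing forward as they close: fully open they stand 13 mm farther back than shut.
Start: joints at [1.101, 0.576, 0.025, 1.437, -0.015, 1.129, -0.057], TCP at [0.254, -0.625, 0.245] pointing down, gripper open.
Joint ranges: [-2.76, 2.76], [-0.34, 2.15], [-1.52, 1.57], [0.19, 2.46], [-1.09, 4.23], [0.17, 1.99], [-2.82, 2.82]. Speed limits (rad/s): [2.22, 2.22, 3.01, 3.01, 3.14, 3.14, 3.14].

### API

Orientations are given as a unit quaternion [w, x, y, z].
In Python, from rig import state, vision, order gives the robot as it stands.
- The arm moves only by the tool servo_tool, never from a script. Its argument "deltas" is a list of rows, each a list of 7 numbers: the turn, a rotation vector about the tool's x, y, z in degrees, then the shift along the tool's x, y, z in cm, then the finger opening in cm, from 0 to 8.54. A call has 1 to 8 rows; each row is the pose to reach, as a shift and turn from the pose commanded when the call began, along the tool's axes at that moment; what a row does not reach only later rows make up. A row lasts 1/8 s, in which the tool goes at most 62.5 mm and 10.7 degrees, less where a joint would pass 70% of its speed; a pose out of reach is approached as far as the arm can. A call with a gripper value outside its range is refused whole. The fingers move at their own pace and stop on an object; "squeeze" is the grip in N (left out, the last holds). Time passes only in rows, so rows that repeat a pose let the fingers close. It gives the time, the measured TCP pose, the force, the opening and the grip force at its end, in the units of the state.
- state(): the state, without advancing time (a new reading comes with each control period).
- vision.camera(name): name is "scene" or "top" or "wrist"; returns a dict with "image" (384x512x3 uint8, red, green, blue), "fx", "fy", "cx", "cy" (pixels), "R" (3x3) and "t" (3): a world point X has camera coordinates R X + t. Camera axes: x right, y down, z forward; pixel columns grow to the right and rows downward; lengths in m; the calibration is good to about 2 mm. A picture is of the moment at which its call begins. There is no depth.
- order.job_done(): hands the job in; it is judged then, once.
The state is a dict: "time_s": time; "q": joint angles; "joint_vel": joint speeds; "joint_torque": joint torques, N m; "eef_pos": TCP position; "tcp_rot": TCP orientation; "wrist_force": force on the tool from outside, world axes, zero at the start; "wrist_torque": the same for the moment, N m; "gripper_width": finger opening in m; "gripper_force": force on a finger pad.
Only numpy, scipy, OpenCV 4.12 (cv2) and the standard library are available. Lean on these libraries where they do the work, as an engineer would, in place of code of your own. Each camera call takes 0.05 s, during which the arm holds its last target. There are 200 camera calls.

### The job

The two empty dry-food dispensers have been washed and the larger one must air. Pull the stiff slide gate of the larger dispenser (the one with the bigger clear tank) out until its upright black grip stands level with the pair of small dark lips clipped over the rails beside it, then let go of it and leave it there. Leave the smaller dispenser's gate as it is.

Things in the scene. Friction and masses are not known exactly. Their poses are not given: they have to be found in the camera images.
- grip_large (a point): Middle of the top of the larger dispenser's grip: black upright block, 24 mm along the slide, 40 across, 55 tall, top 153 mm above the table, on a 72 mm wide gate plate (top at 98 mm). x axis points along the slide, from grip to dispenser; pull along -x, z up. Tank front (fixed stand; tank 120 deep, 170 wide, top at 273 mm) is 95 mm past the grip when shut. Rails beside the plate: top at 102 mm.
- gate_large (a joint): How far the larger dispenser's gate is pulled out, in m: 0 shut, 0.13 end of travel. It starts 0 to 10 mm out. Stiff: about 8 N of sliding friction both ways; it stays where it is left.
- mark (a point): The larger dispenser's mark, 50 to 90 mm out from the grip's shut place: midway between two small dark steel lips, one over each rail (8 mm along the slide, inner ends 34 mm either side of its middle, tops 112 mm above the table). Axes as grip_large. The gate is right when the grip's middle is level with the lips along the slide. The lips are fixed and the grip passes between them.
- gate_small (a joint): How far the smaller dispenser's gate is pulled out, in m; starts 0 to 10 mm out and is to stay so. This dispenser has the same rails, gate, grip and lips, but its tank is only 90 mm deep and 100 mm wide, top 223 mm above the table. The two stand side by side, either one on the left.

How it is judged:
By the outcome, as a careful person would: the job done as asked, in the order asked, and still so for the second after the job is handed in, with the robot touching nothing.
It also fails if it takes over 35 s, if anything falls off the work surface, if the arm or the gripper's body presses on something with over 40 N, if the wrist force passes 120 N, or if a joint passes its speed limit or range.

## Working session

There is one attempt and no reset: what is moved stays moved. The work goes in short steps, Python scripts to look and compute and a tool call to move; the robot and the scene stay as the last step left them, time stands still between calls to the robot, and variables do not carry over. Pictures are saved under pics/ and viewed, at most 10 in all, crops included, and the job is handed in when it is done.

Besides the shell and the picture viewer there is one more tool, called in YAML: its name, and indented under it one key for each argument. servo_tool: Moves the arm, as the interface text tells. Its arguments: {"type":"object","properties":{"deltas":{"type":"array","items":{"type":"array","items":{"type":"number"}}},"squeeze":{"type":"number"}},"required":["deltas"]}

```bash
mkdir -p pics; cat > h.py <<'E'
import numpy as np, cv2, json
from rig import state, vision, order
def snap(n, f):
    c=vision.camera(n); cv2.imwrite(f'pics/{f}.png', c['image'][:,:,::-1])
    np.savez(f'pics/{f}.npz', **c); return c
def onz(c,u,v,z):
    R=np.array(c['R']);t=np.array(c['t']);o=-R.T@t
    d=R.T@np.array([(u-c['cx'])/c['fx'],(v-c['cy'])/c['fy'],1]); return o+d*(z-o[2])/d[2]
def proj(c,X):
    p=np.array(c['R'])@np.array(X)+np.array(c['t']); return [float(c['fx']*p[0]/p[2]+c['cx']),float(c['fy']*p[1]/p[2]+c['cy'])]
E
python3 - <<'E'
from h import *
a=snap('scene','s0');b=snap('top','t0')
for c in(a,b): print(-np.array(c['R']).T@c['t'],c['fx'])
i=np.hstack([cv2.imread('pics/s0.png'),cv2.imread('pics/t0.png')])
s=state();print(s['eef_pos'],s['tcp_rot'],s['time_s'],s['gripper_width'])
E
```

```text
[ 0.78706988 -0.29860104  0.68768708] 388.69814428639165
[ 0.52530282 -0.00211842  0.99193408] 397.5679167255045
[ 0.25387828 -0.62501731  0.24450588] [-7.40360460e-04  9.81449965e-01  1.91716950e-01 -1.73124386e-04] 0.1 0.08546685874190182
```

View pics/t0.png

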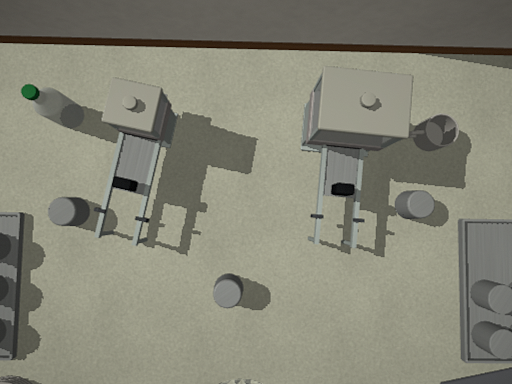

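View pics/s0.png

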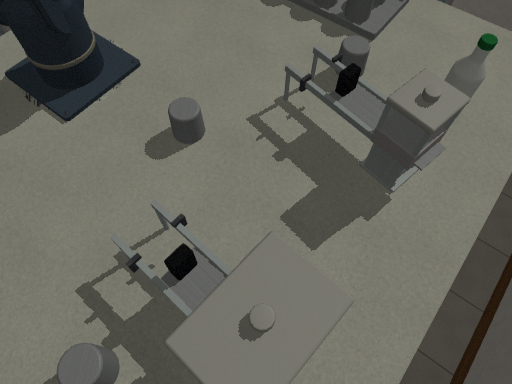

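The larger dispenser is the right one in the top view: grip at about (343,189), lips at about (317,216) and (355,218). In the scene view its grip is at (181,262), with lips at (133,262) and (179,221). I'll enlarge both.

```bash
python3 - <<'E'
from h import *
a=cv2.imread('pics/t0.png')[165:255,290:380];b=cv2.imread('pics/s0.png')[195:315,100:220]
a=cv2.resize(a,(540,540),interpolation=3) if 0 else cv2.resize(a,(400,400),interpolation=cv2.INTER_CUBIC)
b=cv2.resize(b,(400,400),interpolation=cv2.INTER_CUBIC)
i=np.clip(np.hstack([a,b]).astype(float)*1.6,0,255)
cv2.imwrite('pics/c0.png',i)
E
```

```text
[ WARN:0@0.182] global loadsave.cpp:1063 imwrite_ Unsupported depth image for selected encoder is fallbacked to CV_8U.
```

View pics/c0.png

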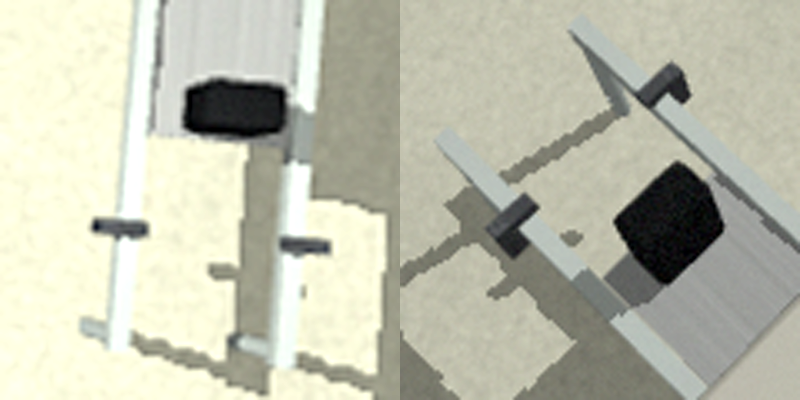

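```bash
cat > fit.py <<'E'
from h import *
from scipy.optimize import least_squares
def blob(c,box):
    u0,v0,u1,v1=box; m=(c['image'][v0:v1,u0:u1].max(2)<40).astype(np.uint8)
    n,l,st,ce=cv2.connectedComponentsWithStats(m); k=1+np.argmax(st[1:,4])
    return ce[k]+[u0,v0], st[k]
def cen(c,x,y,yaw,h=.055):
    e=np.array([np.cos(yaw),np.sin(yaw)]);f=np.array([-e[1],e[0]])
    P=[proj(c,[*(np.array([x,y])+i*.012*e+j*.02*f),z]) for i in(-1,1) for j in(-1,1) for z in(.153,.153-h)]
    M=cv2.moments(cv2.convexHull(np.float32(P)));return np.array([M['m10'],M['m01']])/M['m00']
E
python3 - <<'E'
from fit import *
T=dict(np.load('pics/t0.npz'));S=dict(np.load('pics/s0.npz'))
tp=lambda x,y:((x+.5)/4.4444-.5+290,(y+.5)/4.4444-.5+165)
sp=lambda x,y:((x-400+.5)/3.3333-.5+100,(y+.5)/3.3333-.5+195)
L=[onz(T,*tp(148,229),.112),onz(T,*tp(281,244),.112)]
L2=[onz(S,*sp(535,203),.112),onz(S,*sp(645,97),.112)]
r=[onz(T,*tp(137,0),.102),onz(T,*tp(107,345),.102)]; r2=[onz(T,*tp(323,0),.102),onz(T,*tp(294,365),.102)]
for A in(L,L2): print('lips',A,'mid',(A[0]+A[1])/2,'len',np.linalg.norm(A[0]-A[1]))
yl=[np.arctan2(*(A[0]-A[1])[[1,0]])-np.pi/2 for A in(L,L2)]
yr=[np.arctan2(*(A[0]-A[1])[[1,0]]) for A in(r,r2)]
print('yaws',yl,yr)
bt,st=blob(T,(325,175,365,205));bs,ss=blob(S,(155,235,205,285));print(bt,st,bs,ss)
yaw=np.mean(yr)
f=lambda p:np.r_[cen(T,*p,yaw)-bt,cen(S,*p,yaw)-bs]
R=least_squares(f,[.5,-.2]);print('grip',R.x,R.fun)
for A in(L,L2):
    d=R.x-((A[0]+A[1])/2)[:2];print('pull',d@[np.cos(yaw),np.sin(yaw)],'lat',d@[-np.sin(yaw),np.cos(yaw)])
E
```

```text
lips [array([ 0.52441747, -0.17668811,  0.112     ]), array([ 0.5179581 , -0.24345881,  0.112     ])] mid [ 0.52118779 -0.21007346  0.112     ] len 0.06708241067393522
lips [array([ 0.52292406, -0.24547395,  0.112     ]), array([ 0.52600002, -0.17505342,  0.112     ])] mid [ 0.52446204 -0.21026368  0.112     ] len 0.07048767708957757
yaws [np.float64(-0.09643953925792625), np.float64(-3.185244752904828)] [np.float64(-0.08280438384787998), np.float64(-0.08293007073274801)]
[342.42510121 189.1417004 ] [  6   8  23  13 247] [180.7705146  261.67872045] [  9   9  33  36 719]
grip [ 0.58455201 -0.21627231] [ 0.14891798 -0.29708819 -0.11887092 -0.40385782]
pull 0.06365988454761527 lat -0.0009327645313951234
pull 0.060381121137193475 lat -0.0010142125991757023
```

Grip is at (0.585, -0.216), slide yaw is -4.75°, and the pull is about 62 mm. I'll grasp with the jaws closing along the slide, so the fingers pass between the lips.

servo_tool:
  deltas:
    - [0,0,-7,4.5,-2.5,0,8.5]
    - [0,0,-14,9,-5,0,8.5]
    - [0,0,-21,13.5,-7.5,0,8.5]
    - [0,0,-28,18,-10,0,8.5]
    - [0,0,-35,22.5,-12.5,0,8.5]
    - [0,0,-42,27,-15,0,8.5]
    - [0,0,-49,31.5,-17.4,0,8.5]
    - [0,0,-56,36,-19.9,0,8.5]

```text
time_s: 1.1
eef_pos: [0.5133, -0.3042, 0.245]
tcp_rot: [-0.0, 0.775, 0.632, -0.0]
wrist_force: [1.0, 0.1, -0.4]
gripper_width: 0.0847
gripper_force: 0.0
```

```bash
cat >> h.py <<'E'
def togo(P,yaw):
    from scipy.spatial.transform import Rotation as Ro
    s=state();q=s['tcp_rot'];R=Ro.from_quat([*q[1:],q[0]])
    ty=np.array([np.cos(yaw),np.sin(yaw),0]);ty=ty*np.sign(ty@R.as_matrix()[:,1]);tz=np.array([0,0,-1.])
    G=Ro.from_matrix(np.c_[np.cross(ty,tz),ty,tz])
    print('t',s['time_s'],'turn',np.round((R.inv()*G).as_rotvec(degrees=True),2),'cm',np.round(R.inv().apply(np.array(P)-s['eef_pos'])*100,2),'pos',np.round(s['eef_pos'],4),'F',np.round(s['wrist_force'],1),s['gripper_width'],s['gripper_force'])
E
python3 -c "
from h import *
togo([.5846,-.2163,.245],-.083)"
```

```text
t 1.1 turn [-0.03 -0.   -6.92] cm [10.05  5.2   0.  ] pos [ 0.5133 -0.3042  0.245 ] F [ 1.   0.1 -0.4] 0.08472699144597359 0.0
```

servo_tool:
  deltas:
    - [0,0,-3.5,5,2.6,0,8.5]
    - [0,0,-6.9,10.1,5.2,0,8.5]
    - [0,0,-6.9,10.1,5.2,0,8.5]

```text
time_s: 1.48
eef_pos: [0.5871, -0.2116, 0.2449]
tcp_rot: [-0.001, 0.734, 0.679, 0.002]
wrist_force: [-0.8, 0.1, 0.1]
gripper_width: 0.0849
gripper_force: 0.0
```

```bash
python3 - <<'E'
from h import *
togo([.5846,-.2163,.125],-.083)
c=snap('wrist','w1')
E
```

```text
t 1.475 turn [ 0.04 -0.2   0.26] cm [-0.53 -0.22 11.98] pos [ 0.5871 -0.2116  0.2449] F [-0.8  0.1  0.1] 0.08488051953780758 0.0
```

View pics/w1.png

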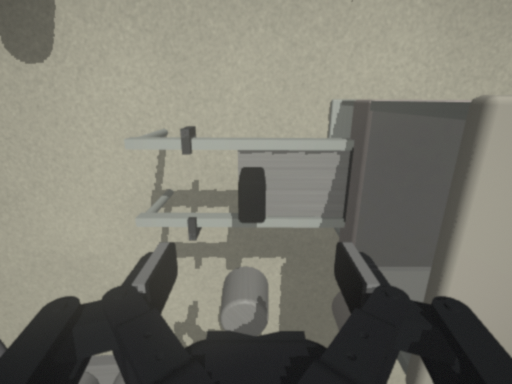

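The wrist view shows the grip top around (252,195) and the lips' inner ends around (188,153) and (193,218). The fingers are clear on both sides.

```bash
python3 - <<'E'
from fit import *
W=dict(np.load('pics/w1.npz'))
b,st=blob(W,(230,160,275,230));print(b,st)
yaw=-.083
R=least_squares(lambda p:cen(W,*p,yaw)-b,[.58,-.21]);print('grip',R.x)
A=[onz(W,188,153,.112),onz(W,193,218,.112)];m=(A[0]+A[1])/2;print(A,m)
i=W['image'][120:245,170:280,::-1];cv2.imwrite('pics/w1c.png',np.clip(cv2.resize(i,None,fx=4.5,fy=4.5,interpolation=2)*1.5,0,255).astype(np.uint8))
E
```

```text
Traceback (most recent call last):
  File "fit.py", line 5, in blob
    n,l,st,ce=cv2.connectedComponentsWithStats(m); k=1+np.argmax(st[1:,4])
                                                       ~~~~~~~~~^^^^^^^^^^
ValueError: attempt to get argmax of an empty sequence
```

```bash
sed -i 's/<40)/<thr)/; s/def blob(c,box)/def blob(c,box,thr=40)/' fit.py; python3 - <<'E'
from fit import *
W=dict(np.load('pics/w1.npz'))
i=W['image'][120:245,170:280,::-1];cv2.imwrite('pics/w1c.png',np.clip(cv2.resize(i,None,fx=4.5,fy=4.5,interpolation=2)*1.5,0,255).astype(np.uint8))
yaw=-.083
for thr in(60,75):
    b,st=blob(W,(230,160,275,222),thr);print(thr,b,st)
    R=least_squares(lambda p:cen(W,*p,yaw)-b,[.58,-.21]);print('grip',R.x)
E
```

```text
60 [251.50651341 195.4651341 ] [   9    8   26   54 1305]
grip [ 0.5837215  -0.21607827]
75 [251.36903039 195.13531114] [   8    8   27   54 1382]
grip [ 0.58363008 -0.21574199]
```

View pics/w1c.png

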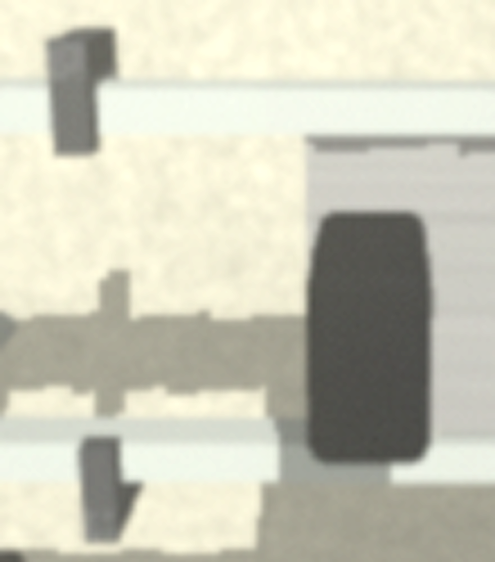

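In the crop, the inner ends of the lip tops are at (75,153) and (100,437), and the grip blob agrees with the earlier estimate to 1 mm.

```bash
python3 - <<'E'
from fit import *
W=dict(np.load('pics/w1.npz'));f=lambda x,y:onz(W,(x+.5)/4.5+169.5,(y+.5)/4.5+119.5,.112)
a,b=f(75,153),f(100,437);m=(a+b)/2;print(a,b,m,np.linalg.norm(a-b),np.arctan2(*(a-b)[[1,0]])-np.pi/2)
print('pull',(np.array([.5837,-.2160])-m[:2])@[np.cos(-.083),np.sin(-.083)])
togo([.584,-.2161,.125],-.083)
E
```

```text
[ 0.52413566 -0.176264    0.112     ] [ 0.51964837 -0.24160908  0.112     ] [ 0.52189202 -0.20893654  0.112     ] 0.06549897130425066 -0.06856300987122865
pull 0.062180802735139075
t 1.525 turn [-0.03 -0.07  0.01] cm [-0.15 -0.12 11.97] pos [ 0.5854 -0.2148  0.2447] F [-0.7 -0.  -0.1] 0.0849176034159196 0.0
```

servo_tool:
  deltas:
    - [0,0,0,-0.1,-0.1,4,8.5]
    - [0,0,0,-0.1,-0.1,8,8.5]
    - [0,0,0,-0.1,-0.1,11,8.5]
    - [0,0,0,-0.1,-0.1,12,8.5]
    - [0,0,0,-0.1,-0.1,12,8.5]

```text
time_s: 2.15
eef_pos: [0.5828, -0.2191, 0.1252]
tcp_rot: [-0.0, 0.738, 0.675, -0.0]
wrist_force: [0.2, 1.2, 0.1]
gripper_width: 0.0847
gripper_force: 0.0
```

servo_tool:
  deltas:
    - [0,0,0,0,0,0,4]
    - [0,0,0,0,0,0,3]
    - [0,0,0,0,0,0,2]
    - [0,0,0,0,0,0,1.5]
    - [0,0,0,0,0,0,1.5]
    - [0,0,0,0,0,0,1.5]
  squeeze: 40

```text
time_s: 2.9
eef_pos: [0.5834, -0.2184, 0.1259]
tcp_rot: [0.0, 0.737, 0.676, 0.0]
wrist_force: [-1.3, 0.6, 6.1]
gripper_width: 0.0238
gripper_force: 39.5
```

```bash
python3 - <<'E'
from fit import *
togo([.5219,-.2105,.125],-.083)
E
```

```text
t 2.9 turn [ 0.04  0.02 -0.23] cm [ 0.25 -6.2   0.09] pos [ 0.5834 -0.2184  0.1259] F [-1.3  0.6  6.1] 0.02380208239144658 39.533570408821106
```

servo_tool:
  deltas:
    - [0,0,0,0,-1,0,1.5]
    - [0,0,0,0,-2.2,0,1.5]
    - [0,0,0,0,-3.4,0,1.5]
    - [0,0,0,0,-4.6,0,1.5]
    - [0,0,0,0,-5.6,0,1.5]
    - [0,0,0,0,-6.2,0,1.5]
    - [0,0,0,0,-6.2,0,1.5]
    - [0,0,0,0,-6.2,0,1.5]

```text
time_s: 3.9
eef_pos: [0.5227, -0.2133, 0.1259]
tcp_rot: [0.001, 0.737, 0.676, 0.001]
wrist_force: [3.9, -2.2, 3.6]
gripper_width: 0.0236
gripper_force: 41.6
```

```bash
python3 - <<'E'
from fit import *
togo([.5219,-.2105,.125],-.083)
snap('wrist','w2');T=snap('top','t2')
w=cv2.imread('pics/w2.png');t=cv2.resize(cv2.imread('pics/t2.png')[165:255,290:380],(384,384),interpolation=2)
i=np.hstack([w,t]);i=cv2.resize(i,(800,int(800*384/896)));cv2.imwrite('pics/c2.png',np.clip(i*1.4,0,255).astype(np.uint8))
E
```

```text
t 3.9 turn [ 0.14  0.03 -0.23] cm [ 0.27 -0.1   0.09] pos [ 0.5227 -0.2133  0.1259] F [ 3.9 -2.2  3.6] 0.02355855827587381 41.63006544113159
```

View pics/c2.png

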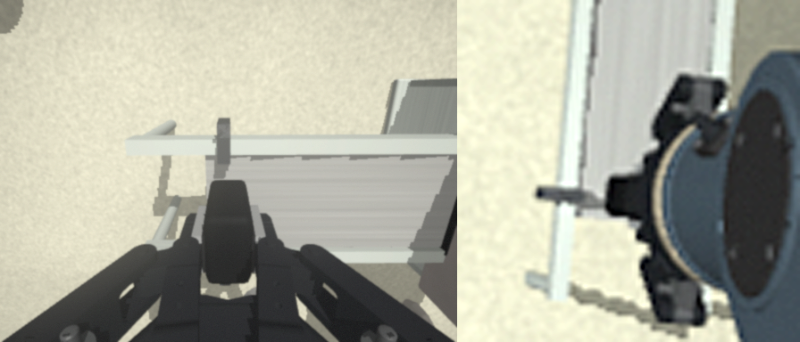

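The gate has moved with the grip and the grip looks level with the lip. I'll release, rise and check.

servo_tool:
  deltas:
    - [0,0,0,0,0,0,8.5]
    - [0,0,0,0,0,0,8.5]
    - [0,0,0,0,0,0,8.5]
    - [0,0,0,0,0,0,8.5]
    - [0,0,0,0,0,-4,8.5]
    - [0,0,0,0,0,-8,8.5]
    - [0,0,0,0,0,-12,8.5]
    - [0,0,0,0,0,-12,8.5]

```text
time_s: 5.0
eef_pos: [0.523, -0.2132, 0.2483]
tcp_rot: [0.002, 0.737, 0.676, 0.001]
wrist_force: [-0.1, 0.0, -1.4]
gripper_width: 0.085
gripper_force: 0.0
```

```bash
python3 - <<'E'
from fit import *
togo([.5219,-.2105,.125],-.083)
W=snap('wrist','w3');S=snap('scene','s3')
i=cv2.resize(W['image'][110:260,170:350,::-1],(480,400),interpolation=2)
j=cv2.resize(S['image'][195:315,100:195,::-1],(317,400),interpolation=2)
cv2.imwrite('pics/c3.png',np.clip(np.hstack([i,j])*1.5,0,255).astype(np.uint8))
E
```

```text
t 5.0 turn [ 0.3   0.08 -0.25] cm [ 0.28 -0.19 12.33] pos [ 0.523  -0.2132  0.2483] F [-0.1  0.  -1.4] 0.08502661515955806 0.0
```

View pics/c3.png

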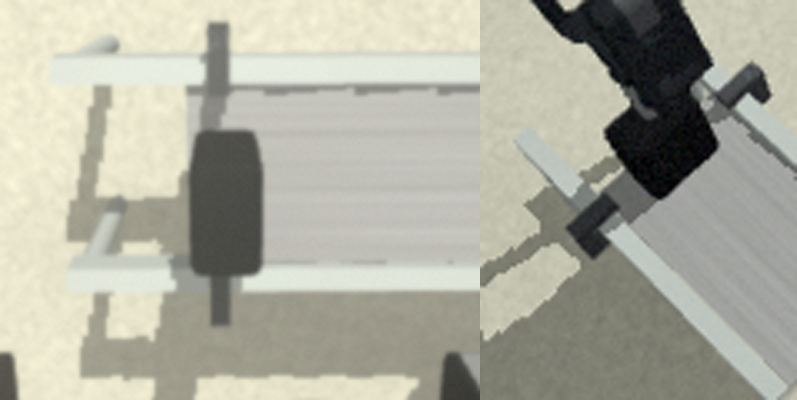

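The wrist crop shows the grip between the lips, its centre at column 226 and the lips at about 219. It may be a couple of mm short, so I'll compute that.

```bash
python3 - <<'E'
from fit import *
W=dict(np.load('pics/w3.npz'));s=2.66667
f=lambda x,y:onz(W,(x+.5)/s+169.5,(y+.5)/s+109.5,.112)
u,l=f(217.5,40),f(220.5,310);e=np.array([np.cos(-.083),np.sin(-.083)])
print(u,l,'lip slide coords',u[:2]@e,l[:2]@e)
for thr in(60,75):
    b,st=blob(W,(230,150,275,220),thr)
    R=least_squares(lambda p:cen(W,*p,-.083)-b,[.52,-.21]);print(b,st,R.x,'grip slide',R.x@e,R.fun)
print('tcp',np.array(state()['eef_pos'])[:2]@e)
E
```

```text
[ 0.52505172 -0.15691871  0.112     ] [ 0.51667383 -0.26101711  0.112     ] lip slide coords 0.5362535248496133 0.5365347261626797
[254.27919162 187.00449102] [  12   10   26   60 1336] [ 0.52301655 -0.21142673] grip slide 0.5387443261862918 [-2.32015219e-06  6.25351248e-07]
[253.9951624 187.2536282] [  11    9   27   61 1447] [ 0.52274897 -0.2116506 ] grip slide 0.5384962332944875 [7.99609182e-07 2.83796109e-06]
tcp 0.5371578546858754
```

servo_tool:
  deltas:
    - [0,0,0,0.2,0,4,8.5]
    - [0,0,0,0.2,0,8,8.5]
    - [0,0,0,0.2,0,11,8.5]
    - [0,0,0,0.2,0,12.2,8.5]
    - [0,0,0,0.2,0,12.2,8.5]

```text
time_s: 5.72
eef_pos: [0.5211, -0.2107, 0.1224]
tcp_rot: [-0.001, 0.737, 0.676, -0.001]
wrist_force: [-0.8, 0.4, 0.1]
gripper_width: 0.085
gripper_force: 0.0
```

servo_tool:
  deltas:
    - [0,0,0,0,0,0,4]
    - [0,0,0,0,0,0,3]
    - [0,0,0,0,0,0,1.5]
    - [0,0,0,0,0,0,1.5]
    - [0,0,0,0,0,0,1.5]
    - [0,0,0,0,0,0,1.5]
  squeeze: 40

```text
time_s: 6.48
eef_pos: [0.5222, -0.2111, 0.124]
tcp_rot: [0.001, 0.737, 0.676, 0.0]
wrist_force: [0.1, -0.3, 6.5]
gripper_width: 0.0235
gripper_force: 41.3
```

```bash
python3 - <<'E'
from fit import *
e=np.array([np.cos(-.083),np.sin(-.083)]);togo([.5219,-.2105,.125],-.083);print(np.array(state()['eef_pos'])[:2]@e)
E
```

```text
t 6.475 turn [ 0.07  0.03 -0.23] cm [ 0.06 -0.03 -0.1 ] pos [ 0.5222 -0.2111  0.124 ] F [ 0.1 -0.3  6.5] 0.023524802015156644 41.32450997829437
0.5378827195595963
```

servo_tool:
  deltas:
    - [0,0,0,0,-0.1,0,1.5]
    - [0,0,0,0,-0.15,0,1.5]
    - [0,0,0,0,-0.15,0,1.5]
    - [0,0,0,0,-0.15,0,1.5]

```text
time_s: 6.98
eef_pos: [0.5222, -0.2111, 0.1241]
tcp_rot: [0.002, 0.737, 0.676, 0.001]
wrist_force: [6.5, -2.4, 2.8]
gripper_width: 0.0234
gripper_force: 40.8
```

```bash
python3 - <<'E'
from fit import *
e=np.array([np.cos(-.083),np.sin(-.083)]);togo([.5219,-.2105,.125],-.083);print(np.array(state()['eef_pos'])[:2]@e)
E
```

```text
t 6.975 turn [ 0.23  0.02 -0.22] cm [ 0.06 -0.03 -0.09] pos [ 0.5222 -0.2111  0.1241] F [ 6.5 -2.4  2.8] 0.023366441181744167 40.82659363746643
0.5378588322577366
```

servo_tool:
  deltas:
    - [0,0,0,0,-0.1,0,1.5]
    - [0,0,0,0,-0.17,0,1.5]
    - [0,0,0,0,-0.17,0,1.5]
    - [0,0,0,0,-0.17,0,1.5]

```text
time_s: 7.48
eef_pos: [0.5207, -0.211, 0.1241]
tcp_rot: [0.002, 0.737, 0.676, 0.001]
wrist_force: [6.9, -2.4, 1.8]
gripper_width: 0.0236
gripper_force: 40.7
```

```bash
python3 - <<'E'
from fit import *
e=np.array([np.cos(-.083),np.sin(-.083)]);togo([.5219,-.2105,.125],-.083);print(np.array(state()['eef_pos'])[:2]@e)
E
```

```text
t 7.475 turn [ 0.25  0.03 -0.22] cm [ 0.06  0.12 -0.09] pos [ 0.5207 -0.211   0.1241] F [ 6.9 -2.4  1.8] 0.023615919593323664 40.744757652282715
0.536383744760771
```

On target. I'll unload the spring-back, release and rise.

servo_tool:
  deltas:
    - [0,0,0,0,0.15,0,1.5]
    - [0,0,0,0,0.15,0,8.5]
    - [0,0,0,0,0.15,0,8.5]
    - [0,0,0,0,0.15,0,8.5]
    - [0,0,0,0,0.15,0,8.5]
    - [0,0,0,0,0.15,-5,8.5]
    - [0,0,0,0,0.15,-10,8.5]
    - [0,0,0,0,0.15,-12.2,8.5]

```text
time_s: 8.48
eef_pos: [0.5209, -0.2109, 0.2482]
tcp_rot: [0.002, 0.737, 0.676, 0.001]
wrist_force: [0.7, 0.1, -1.5]
gripper_width: 0.0854
gripper_force: 0.0
```

servo_tool:
  deltas:
    - [0,0,0,0,0,0,8.5]
    - [0,0,0,0,0,0,8.5]

```text
time_s: 8.72
eef_pos: [0.5194, -0.2107, 0.2444]
tcp_rot: [-0.001, 0.737, 0.676, -0.0]
wrist_force: [-0.5, -0.2, -0.7]
gripper_width: 0.0852
gripper_force: 0.0
```

```bash
python3 - <<'E'
from fit import *
togo([.5219,-.2105,.125],-.083)
W=snap('wrist','w4');S=snap('scene','s4');T=snap('top','t4')
i=cv2.resize(W['image'][110:260,170:350,::-1],(480,400),interpolation=2)
j=cv2.resize(S['image'][:,:,::-1],(317,238));j=np.vstack([j,np.zeros((162,317,3),np.uint8)])
cv2.imwrite('pics/c4.png',np.clip(np.hstack([i,j])*1.5,0,255).astype(np.uint8))
e=np.array([np.cos(-.083),np.sin(-.083)])
for thr in(60,75):
    b,st=blob(W,(230,150,275,220),thr)
    R=least_squares(lambda p:cen(W,*p,-.083)-b,[.52,-.21]);print(b,R.x,'grip slide',R.x@e)
E
```

```text
t 8.725 turn [-0.08 -0.02 -0.24] cm [ 0.04  0.26 11.94] pos [ 0.5194 -0.2107  0.2444] F [-0.5 -0.2 -0.7] 0.08516291292209094 0.0
[256.62298682 190.40922401] [ 0.52070446 -0.2108538 ] grip slide 0.5363927037949873
[256.63648741 190.44996596] [ 0.52071261 -0.2108947 ] grip slide 0.5364042172371049
```

View pics/c4.png

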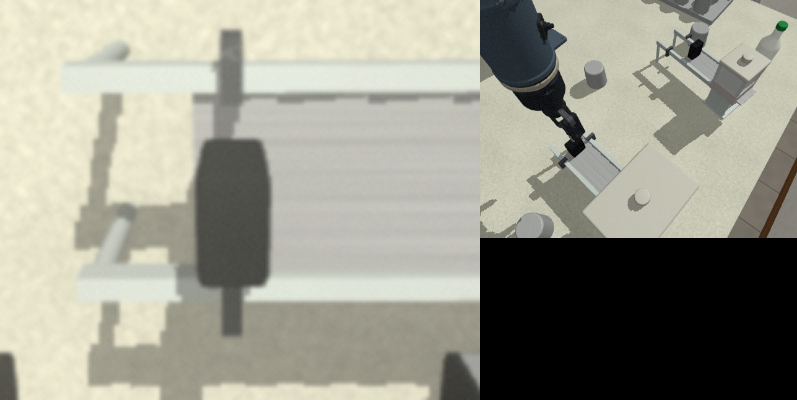

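In the final wrist crop, the grip is centred at column 233 and the lips at 231, so they are level to within about 0.5 mm. The fingers are clear, and the smaller gate is untouched in the scene view.

```bash
python3 -c "
from rig import order
print(order.job_done())"
```

```text
the job is handed in; nothing more can be done
None
```

The larger dispenser's gate is out with its grip level with the lips, to within about 0.5 mm by the wrist camera. I let go of it, the arm is clear, the smaller gate was not touched, and the job is handed in at about 9 s.

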